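# Restock the packing desk: new tape on the stand, markers in the pen cup

## Robot

A 6-joint arm with a two-finger parallel gripper is mounted at the origin on a cart in front of the work surface, level with it; the furniture and walls round the work are solid. World frame = base frame: x ahead of the robot, y to its left, z up, the work surface at z = 0. Lengths are in mm, angles in rad, forces in N, time in s.
With the tool pointing down it reaches from about 250 to 725 mm from the base axis. Payload 4 kg.
Tool frame: the origin (TCP) lies between the finger pads; the fingertips stand 11 mm ahead of it and the grasp point (between the pads) lies 8 mm behind it; z points along the fingers, y is the line along which they close (so a half turn about z gives the same grasp; the last joint's range is limited). The gripper opens to 85 mm and grips with 20 to 120 N. Pads are 22 mm wide; open, the fingers measure 114 mm over their backs; the gripper's body (76 mm by 85 mm) begins 54 mm behind the grasp point. The pads swing forward as they close: fully open they stand 13 mm farther back than shut.
Start: joints at [1.167, 0.241, 0.005, 1.335, 0, 1.571], TCP at [196.456, 459.787, 212.606] pointing down, gripper open.
Joint ranges: [-2.72, 2.72], [-1.05, 1.87], [-1.09, 1.28], [-1.99, 2.15], [-1.42, 1.44], [-3.14, 3.14]. Speed limits (rad/s): [2.79, 2.79, 3.14, 3.14, 3.14, 3.14].

## Interface

Orientations are given as a unit quaternion [w, x, y, z].
In Python, from rig import bot, hand, kinematics, readout, viewer, finder gives the robot as it stands. The module is installed in compiled form; this text tells all that it offers. Calls block until the motion is done:
- bot.goto(position, orientation): joint-space move of the TCP to a pose.
- bot.servo_line(position, ori=None, rate=150): straight line of the TCP; ori=None keeps the orientation; rate is the mean speed in mm/s.
- bot.movej(angles): joint-space move.
- hand.grip(opening, effort=None): opening from 0.0 (shut) to 1.0 (fully open); effort is the grip in N (None keeps the last); returns when the fingers have stopped.
- bot.hold(seconds).
- kinematics.solve_ik(position, orientation): joint angles nearest the present ones, or None.
- readout.get_state(): the state.
- viewer.grab_frame(name): name is "side" or "top"; returns (picture, depth): 480x640x3 uint8, red, green, blue; 480x640 float32, mm along the optical axis (not along the pixel's ray), 0 where there is no reading.
- viewer.camera_info(name): a dict with "mtx" (3x3 intrinsics, pixels), "cam_to_world" (4x4, takes a point from camera to world coordinates). Camera axes: x right, y up, looking along -z (the intrinsics and any distortion apply to the point x, -y, -z); pixel columns grow to the right and rows downward; lengths in mm; the calibration is good to about 2 mm. A picture is of the moment at which its call begins. camera_info takes no time and is no camera call.
A pose or a line that the arm cannot do raises bot.MotionError and nothing moves.
- bot.finish_job(): hands the job in; it is judged then, once.
Trained networks look in the newest picture that a camera, given by its name, has taken for a name from the list of things; names that differ only in an ending like _2 or _b are one class to them, and where a whole thing is asked for, a point or a joint stands for the part that bears it (a point fixed in the world has none). Each returns a list of dicts, best first, with "conf" (0 to 1); they miss things now and then, are a little off and sometimes report something else, mostly with a low value. They report only what shows in the picture. A call takes as long as a camera call. They do not tell look-alikes from the thing itself.
- finder.spot_in(camera, thing): "uv" ([column, row] in pixels, amid what is visible of it).
- finder.masks_of(camera, thing): "mask" (480x640 bool, what is visible of it) and "uv" ([column, row] in pixels, amid what is visible of it).
- finder.place_of(camera, thing): "uv" ([column, row] in pixels: a listed point, or the origin of a listed thing).
The state is a dict: "time_s": time; "q": joint angles; "qd": joint speeds; "joint_torque": joint torques, N m; "tcp_pos": TCP position; "tcp_rot": TCP orientation; "force": force on the tool from outside, world axes, zero at the start; "torque": the same for the moment, N m; "opening": opening from 0.0 (shut) to 1.0 (fully open); "grasp_force": force on a finger pad.
Only numpy, scipy, OpenCV 4.12 (cv2) and the standard library are available. Lean on these libraries where they do the work, as an engineer would, in place of code of your own. Each camera call takes 0.05 s, during which the arm holds its last target. There are 200 camera calls.

## Task

Restock this desk for packing. Take the red-knobbed keeper off the tape stand and throw the spent card core into the scrap box, slide every new roll of tape on the desk over the post and put the keeper back on, fully seated. Move every new marker from its carton into the blue pen cup, cap up and foot on the bottom, leaning forward over the low notched front lip so that a hand can take it; leave the other things on the desk where they are.

Things in the scene. Friction and masses are not known exactly. Their poses are not given: they have to be found in the camera images.
- tape_stand: the tape stand, fixed in place on the desk: a dark round base 110 mm across and 10 mm thick, a black hub 46 mm across whose flat top is 18 mm above the desk, and a bright upright post 26 mm in diameter that rises from the hub to 78 mm above the desk, its top 4 mm tapering to 20 mm. Origin on the desk, on the post's axis; z up
- keeper: keeper: loose black cap on the post's top, 60 g. Sleeve 44 mm across, bore 30 mm wide and 18.5 mm deep, open below; solid top at 24.5 mm; neck 16 mm; red knob 24 mm across from 30.5 to 48.5 mm above the underside (grip there). Origin: centre of the underside; z up. Fully seated, its bore's roof rests on the post's top: origin 59.5 mm above the desk
- spent_core: the spent card core, a bare brown tube of card 38 mm outside, 32 mm inside, 20 mm high (15 g), at the start on the post, resting on the hub. Origin at the centre of its lower end, z along its axis
- pen_cup: blue pen cup, fixed: open box 68 mm (x) by 98 mm (y) outside, walls and floor 4 mm. Back (+x) and sides 104 mm high; front lip (-x, towards the robot) cut down to 84 mm, with two teeth 6 mm wide, 94 mm high, at y = +-15 mm, that part it into three rests 24 mm wide or more at y = -30, 0, +30 mm. Origin on the desk under its middle; x to the back wall, z up
- marker_carton: open carton of new markers, fixed: brown card, 124 mm (x) by 50 mm (y), 62 mm high, with a grey insert (top 57 mm up) that has three round holes 19 mm wide at x = -34, 0, +34 mm; the markers stand upright in them on floors 9 mm above the desk. Origin on the desk under its middle, z up
- scrap_box: the scrap box, fixed in place on the desk: an open brown card box 100 x 100 mm outside, 55 mm high, walls and floor 3 mm. Origin on the desk under its middle, z up
- desk_phone: bystander, fixed: a grey desk telephone in the middle of the desk, about 200 x 190 mm and up to 100 mm high. Origin on the desk under its middle
- scissors: bystander: black-handled scissors, 139 mm long, lying flat. Origin near the rivet, on the desk
- remote: bystander: a yellowed remote control, 184 x 49 x 22 mm, lying flat. Origin at the middle of its underside
- ink_pad: bystander: a white stamp pad, closed, 71 x 106 x 15 mm. Origin at the middle of its underside
- ink_tube: bystander: a soft-looking white tube, 31 x 104 x 17 mm, lying flat. Origin at the middle of its underside
- block_stamp: bystander: a low wooden stamp, 47 x 34 x 30 mm. Origin at the middle of its underside
- knob_stamp: bystander: a clear stamp with a round knob, 29 x 29 x 72 mm, standing. Origin at the middle of its underside
- roll_amber: a new roll of tape with amber tape on a brown card core (absent in some runs): 60 mm outside, bore 32 mm, 20 mm high, 70 g, lying flat on the desk at the start. Origin at the centre of its lower face, z along its axis
- roll_white: a new roll of tape with white tape on a brown card core (absent in some runs): 60 mm outside, bore 32 mm, 20 mm high, 70 g, lying flat on the desk at the start. Origin at the centre of its lower face, z along its axis
- marker_red: a marker with a white barrel and red cap (absent in some runs): round, 16 mm in diameter, 160 mm long, 25 g; the red cap is its top third. Origin at the centre of its foot (the uncapped end), z along its length towards the cap. At the start upright, cap up, in a hole of the carton
- marker_red_cap (a point): centre of the cap end of the red marker, 160 mm from its foot
- marker_blue: a marker with a white barrel and blue cap (absent in some runs): round, 16 mm in diameter, 160 mm long, 25 g; the blue cap is its top third. Origin at the centre of its foot (the uncapped end), z along its length towards the cap. At the start upright, cap up, in a hole of the carton
- marker_blue_cap (a point): centre of the cap end of the blue marker, 160 mm from its foot
- marker_green: a marker with a white barrel and green cap (absent in some runs): round, 16 mm in diameter, 160 mm long, 25 g; the green cap is its top third. Origin at the centre of its foot (the uncapped end), z along its length towards the cap. At the start upright, cap up, in a hole of the carton
- marker_green_cap (a point): centre of the cap end of the green marker, 160 mm from its foot
There are look-alikes about, which are no part of the job. Leave any turquoise look-alike of the roll_white alone.

How it is judged (in metres and radians):
On the way, in this order (a step that is already met when the one before it is completed fails the run):
1. the spent core is off the tape stand (horizontal distance between spent_core and tape_stand above 0.06 m), for 0.2 s.
2. the new rolls are on the post with the keeper seated above them (horizontal distance between each of roll_amber, roll_white and tape_stand below 0.008 m and height (world z) of each of roll_amber, roll_white below 0.044 m and linear speed of each of roll_amber, roll_white, keeper below 0.02 m/s and horizontal distance between keeper and tape_stand below 0.006 m and height (world z) of keeper between 0.055 and 0.0635 m and angle between keeper's own z axis and vertical below 0.15 rad), for 0.2 s.
At the end, for the whole second after the job is handed in: rolls round the post (axis within 8 mm, underside below 44 mm); keeper seated on it (within 6 mm, underside 55 to 63.5 mm up, tilt < 0.15); core in scrap box; markers: foot in pen cup within 25 mm of desk, cap end over 35 mm forward of cup middle, over 110 mm up, within 60 mm sideways; all at rest (all of step 2 and x of spent_core in the frame of scrap_box between -0.05 and 0.05 m and y of spent_core in the frame of scrap_box between -0.05 and 0.05 m and z of spent_core in the frame of scrap_box below 0.05 m and linear speed of each of spent_core, marker_red, marker_blue, marker_green below 0.02 m/s and z of each of marker_red, marker_blue, marker_green in the frame of pen_cup below 0.025 m and x of marker_red in the frame of pen_cup between -0.03 and 0.032 m and y of marker_red in the frame of pen_cup between -0.047 and 0.047 m and x of each of marker_red_cap, marker_blue_cap, marker_green_cap in the frame of pen_cup below -0.035 m and z of each of marker_red_cap, marker_blue_cap, marker_green_cap in the frame of pen_cup above 0.11 m and y of marker_red_cap in the frame of pen_cup between -0.06 and 0.06 m and x of marker_blue in the frame of pen_cup between -0.03 and 0.032 m and y of marker_blue in the frame of pen_cup between -0.047 and 0.047 m and y of marker_blue_cap in the frame of pen_cup between -0.06 and 0.06 m and x of marker_green in the frame of pen_cup between -0.03 and 0.032 m and y of marker_green in the frame of pen_cup between -0.047 and 0.047 m and y of marker_green_cap in the frame of pen_cup between -0.06 and 0.06 m); the robot touches nothing.
It fails at once if a bystander is pushed more than 30 mm (distance of any of scissors, remote, ink_pad, ink_tube, block_stamp, knob_stamp from where it was at the start of the episode above 0.03 m).
Of marker_red, marker_blue, marker_green only 2 to 3 are there at a start; the rules pass over those that are not, and their reading is None.
Of roll_amber, roll_white only 1 to 2 are there at a start; the rules pass over those that are not, and their reading is None.
At some moment in a run one of roll_amber, roll_white may be knocked a few centimetres aside while the robot is not near it.
It also fails if it takes over 210 s, if anything falls off the work surface, if the arm or the gripper's body presses on something with over 40 N, if the wrist force passes 120 N, or if a joint passes its speed limit or range.

## Working session

There is one attempt and no reset: what is moved stays moved. The work goes in short steps, each a Python script; the robot and the scene stay as the last script left them, time stands still between calls to the robot, and variables do not carry over. Pictures are saved under pics/ and viewed, at most 14 in all, crops included, and the job is handed in when it is done.

```bash
mkdir -p pics
cat > h.py <<'E'
import numpy as np, cv2
from rig import bot, hand, kinematics, readout, viewer, finder
def info(c):
    i=viewer.camera_info(c); return np.array(i["mtx"],float),np.array(i["cam_to_world"],float),i
def ray(c,uv):
    K,T,i=info(c); d=i.get("dist",None)
    p=cv2.undistortPoints(np.array([[uv]],float),K,None if d is None else np.array(d,float))[0,0]
    v=T[:3,:3]@np.array([p[0],-p[1],-1.0]); return T[:3,3],v
def atz(c,uv,z):
    o,v=ray(c,uv); return o+v*(z-o[2])/v[2]
def cloud(c,depth):
    K,T,i=info(c); d=i.get("dist",None)
    u,v=np.meshgrid(np.arange(640),np.arange(480))
    p=cv2.undistortPoints(np.stack([u,v],-1).reshape(-1,1,2).astype(float),K,None if d is None else np.array(d,float)).reshape(480,640,2)
    P=np.stack([p[...,0]*depth,-p[...,1]*depth,-depth],-1)
    return P@T[:3,:3].T+T[:3,3]
def tri(a,b):
    (o1,v1),(o2,v2)=a,b
    s=np.linalg.lstsq(np.stack([v1,-v2],1),o2-o1,rcond=None)[0]
    p,q=o1+v1*s[0],o2+v2*s[1]; return (p+q)/2,np.linalg.norm(p-q)
def save(n,img): cv2.imwrite("pics/"+n+".png",cv2.cvtColor(img,cv2.COLOR_RGB2BGR))
E
python3 - <<'E'
from h import *
for c in("side","top"):
    p,d=viewer.grab_frame(c); save(c+"0",p); np.save(c+"0.npy",d)
    K,T,i=info(c); print(c,i.keys(),K.tolist(),T.round(3).tolist(),(d>0).mean())
    C=cloud(c,d)
    for n in "tape_stand keeper spent_core pen_cup marker_carton scrap_box roll_amber roll_white marker_red_cap marker_blue_cap marker_green_cap".split():
        r=finder.place_of(c,n)
        print(n,[(np.round(x["uv"]).tolist(),round(x["conf"],2),atz(c,x["uv"],0).round()[:2].tolist()) for x in r[:4]])
print(readout.get_state())
E
```

```text
side dict_keys(['mtx', 'cam_to_world']) [[484.4331558781966, 0.0, 316.2746718827592], [0.0, 484.4331558781966, 237.8480099767019], [0.0, 0.0, 1.0]] [[-0.999, -0.023, 0.024, 611.993], [0.032, -0.426, 0.904, 1155.728], [-0.01, 0.904, 0.426, 667.271], [0.0, 0.0, 0.0, 1.0]] 0.9957454427083333
tape_stand [([341.0, 357.0], 0.91, [540.0, 337.0])]
keeper [([386.0, 390.0], 0.73, [462.0, 437.0]), ([342.0, 339.0], 0.57, [534.0, 274.0])]
spent_core [([346.0, 353.0], 0.69, [529.0, 324.0])]
pen_cup [([331.0, 302.0], 0.86, [548.0, 123.0])]
marker_carton [([360.0, 249.0], 0.6, [443.0, -173.0])]
scrap_box [([368.0, 234.0], 0.97, [405.0, -280.0]), ([400.0, 343.0], 0.39, [407.0, 293.0])]
roll_amber [([401.0, 342.0], 0.85, [404.0, 290.0])]
roll_white [([372.0, 282.0], 0.6, [432.0, 27.0]), ([386.0, 389.0], 0.46, [460.0, 435.0])]
marker_red_cap []
marker_blue_cap [([369.0, 200.0], 0.65, [359.0, -589.0])]
marker_green_cap [([360.0, 200.0], 0.76, [393.0, -592.0])]
top dict_keys(['mtx', 'cam_to_world']) [[475.6651603746436, 0.0, 322.62475915018604], [0.0, 475.6651603746436, 238.68561020581268], [0.0, 0.0, 1.
[... 880 characters left out ...]
ime_s': 1.2, 'q': array([ 1.16697983e+00,  2.40607038e-01,  4.98827545e-03,  1.33520237e+00,
       -2.72394092e-05,  1.57082914e+00]), 'qd': array([1.71280980e-04, 1.28680358e-04, 1.83575451e-03, 5.28559112e-04,
       5.38650703e-04, 9.03871463e-05]), 'joint_torque': array([-3.48275034e-04, -3.72217798e+01,  2.52692896e+01,  1.30530298e-03,
        9.67863434e-05,  9.55593066e-06]), 'tcp_pos': array([196.47038552, 459.77346455, 212.59846108]), 'tcp_rot': array([ 1.08562841e-05,  2.00555249e-01,  9.79682393e-01, -1.48806929e-05]), 'force': array([0.70997471, 0.41702365, 0.46035734]), 'torque': array([-0.05181902,  0.00292181, -0.01206506]), 'grasp_force': 0.0, 'opening': 1.0029179351774078}
```

View pics/top0.png

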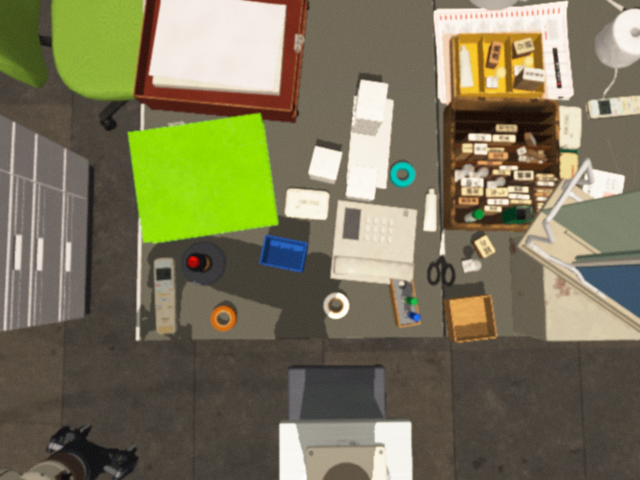

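View pics/side0.png

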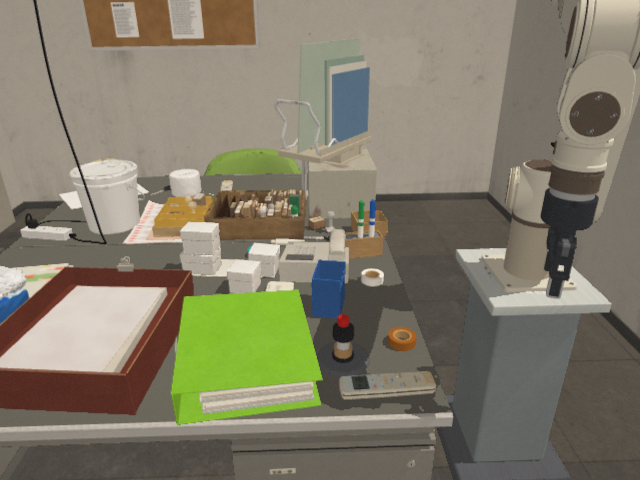

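Top: keeper/stand at (197,262), amber roll (223,318), white roll (337,305), green marker (412,300), blue marker (416,317), cup (284,253), scrap box (472,318). The look-alikes for the white roll are the turquoise ring (402,174), which I exclude, and the spent core/keeper seen as a roll in the side view. No red marker is visible. The carton's back hole, near (402,285), looks empty, and I'll check it in a crop.

```bash
cat >> h.py <<'E'
def circ(P):
    A=np.c_[2*P[:,:2],np.ones(len(P))]; s=np.linalg.lstsq(A,(P[:,:2]**2).sum(1),rcond=None)[0]
    return s[:2],np.sqrt(s[2]+s[0]**2+s[1]**2)
def pts(C,x,y,r,z0,z1):
    P=C.reshape(-1,3); m=(np.abs(P[:,0]-x)<r)&(np.abs(P[:,1]-y)<r)&(P[:,2]>z0)&(P[:,2]<z1); return P[m]
def rect(P):
    (c,s,a)=cv2.minAreaRect(P[:,:2].astype(np.float32)); return np.round(c,1),np.round(s,1),round(a,1)
E
python3 - <<'E'
from h import *
Cs={}
for c in("side","top"):
    C=cloud(c,np.load(c+"0.npy"));Cs[c]=C
    print("==",c)
    for n,x,y,r,z0,z1 in [("desk",330,200,30,-20,20),("knob",536,339,35,92,120),("kcap",536,339,35,70,90),("amber",402,292,45,12,35),("white",437,23,45,12,35),("cup",553,140,70,80,125),("cupall",553,140,75,25,125),("carton",445,-130,85,45,75),("scrap",395,-305,75,35,75),("base",540,340,75,5,16),("green",440,-150,40,90,190),("blue",405,-155,40,90,190)]:
        P=pts(C,x,y,r,z0,z1)
        if len(P)<6: print(n,len(P)); continue
        print(n,len(P),"mean",P.mean(0).round(1),"z",np.percentile(P[:,2],[5,50,95]).round(1),"rect",rect(P),"mid",((P.min(0)+P.max(0))/2).round(1)[:2])
top=cv2.imread("pics/top0.png");side=cv2.imread("pics/side0.png")
a=cv2.resize(top[270:350,370:510],(700,400),interpolation=cv2.INTER_CUBIC)
b=cv2.resize(side[190:410,300:440],(382,600),interpolation=cv2.INTER_CUBIC)
cc=cv2.resize(top[230:330,150:350],(418,200),interpolation=cv2.INTER_CUBIC)
im=np.zeros((600,800,3),np.uint8); im[:239,:418]=cv2.resize(a,(418,239)); im[239:448,:418]=cv2.resize(top[230:330,150:350],(418,209),interpolation=cv2.INTER_CUBIC); im[:,418:]=b
cv2.imwrite("pics/crop0.png",im)
for c in("side","top"):
    viewer.grab_frame(c)
    for n in "marker_blue marker_green marker_red roll_white roll_amber keeper".split():
        print(c,n,[(np.round(x["uv"]).tolist(),round(x["conf"],2)) for x in finder.spot_in(c,n)[:3]])
E
```

```text
== side
desk 55 mean [355.3 201.2   0.7] z [-1.   0.5  3.1] rect (array([354.9, 200.7]), array([ 9.6, 58. ]), 0.7) mid [354.8 200.8]
knob 130 mean [537.9 349.6 104.2] z [ 94.5 106.5 109.6] rect (array([537.9, 346.6]), array([22.6, 21.7]), 32.7) mid [537.3 346.8]
kcap 268 mean [538.6 354.9  81.5] z [72.1 83.6 86.3] rect (array([538.4, 349.3]), array([38.8, 41.5]), 81.4) mid [537.9 348.5]
amber 396 mean [403.8 296.3  19.6] z [13.4 20.6 22.9] rect (array([404.2, 293.3]), array([63.2, 58.3]), 78.8) mid [403.4 294.7]
white 239 mean [431.9  23.1  19.4] z [13.1 20.2 23.1] rect (array([431.7,  17.8]), array([65.8, 59.2]), 85.0) mid [432.   18.1]
cup 639 mean [556.9 143.8  93.6] z [ 81.6  93.3 105.2] rect (array([555.2, 140.3]), array([105.9,  68.1]), 78.1) mid [554.8 140.2]
cupall 1537 mean [558.  154.1  71.9] z [ 31.4  73.9 103.9] rect (array([573.2, 153.9]), array([140. ,  97.8]), 78.1) mid [570.2 148.6]
carton 478 mean [ 441.3 -131.9   57.3] z [46.7 58.  67.1] rect (array([ 455.9, -128.4]), array([157.9,  88.6]), 33.8) mid [ 441.1 -113. ]
scrap 304 mean [ 394.7 -298.9   47. ] z [36.4 47.4
[... 1927 characters left out ...]
144.1]
blue 127 mean [ 421.2 -142.3  150.1] z [102.9 164.2 170.9] rect (array([ 426.5, -144.7]), array([39.6, 17.2]), 7.6) mid [ 425.7 -144.5]
side marker_blue [([375.0, 215.0], 0.62)]
side marker_green [([362.0, 219.0], 0.6)]
side marker_red [([361.0, 216.0], 0.64), ([343.0, 352.0], 0.49)]
side roll_white [([372.0, 277.0], 0.78)]
side roll_amber [([404.0, 338.0], 0.78)]
side keeper [([344.0, 330.0], 0.82)]
top marker_blue [([413.0, 313.0], 0.67)]
top marker_green []
top marker_red []
top roll_white [([401.0, 168.0], 0.82), ([338.0, 310.0], 0.6), ([482.0, 244.0], 0.42)]
top roll_amber [([227.0, 324.0], 0.97), ([198.0, 264.0], 0.37)]
top keeper [([196.0, 262.0], 0.68), ([284.0, 252.0], 0.47)]
```

View pics/crop0.png

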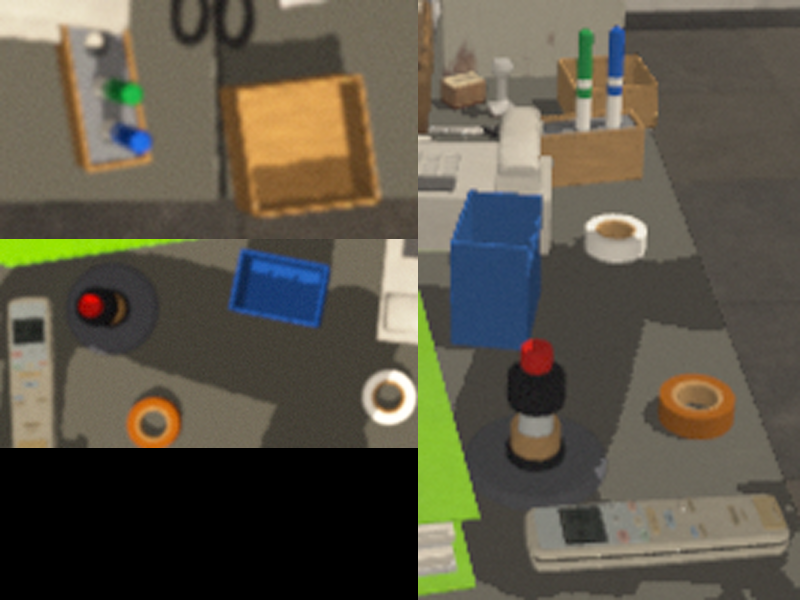

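The side crop shows two markers, green and blue, in the carton, with the third hole empty (crop (97,40)). The white roll is the white ring at crop (390,397), the amber roll is at (153,423), and the keeper sits over the brown core on the post. Starting with the keeper.

```bash
cat >> h.py <<'E'
from scipy.spatial.transform import Rotation as R
def quat(a,tilt=0,az=0):
    """tool z = down, tilted by tilt(deg) towards azimuth az; y axis at angle a (deg)"""
    t,z=np.radians(tilt),np.radians(az)
    Z=np.array([np.sin(t)*np.cos(z),np.sin(t)*np.sin(z),-np.cos(t)])
    Y=np.array([np.cos(np.radians(a)),np.sin(np.radians(a)),0]); Y-=Y@Z*Z; Y/=np.linalg.norm(Y)
    q=R.from_matrix(np.stack([np.cross(Y,Z),Y,Z],1)).as_quat(); return q[[3,0,1,2]]
def best(p,a,tilt=0,az=0):
    q0=readout.get_state()["q"]; o=[]
    for d in(0,180):
        s=kinematics.solve_ik(list(p),list(quat(a+d,tilt,az)))
        if s is not None: o.append((np.abs(np.array(s)-q0).max()+ (5 if abs(s[5])>2.9 else 0),quat(a+d,tilt,az)))
    assert o,("no ik",p,a); return list(min(o,key=lambda t:t[0])[1])
def go(p,a,tilt=0,az=0): bot.goto(list(map(float,p)),[float(x) for x in best(p,a,tilt,az)])
def line(p,rate=150): bot.servo_line(list(map(float,p)),rate=rate)
def up(z,rate=250):
    p=np.array(readout.get_state()["tcp_pos"]); p[2]=z; line(p,rate)
def st(m=""):
    s=readout.get_state(); print(m,"t%.1f"%s["time_s"],"tcp",np.round(s["tcp_pos"],1),"F",np.round(s["force"],1),"op %.3f gf %.1f q6 %.2f"%(s["opening"],s["grasp_force"],s["q"][5]))
STAND=np.array([538.,344.])
E
python3 - <<'E'
from h import *
go([*STAND,180],115); st("above")
hand.grip(0.6,40)
line([*STAND,97],120); st("at keeper")
hand.grip(0.0,40); st("gripped")
up(190); st("lifted")
p,d=viewer.grab_frame("side"); save("s1",p[150:450,240:640])
go([470,205,190],115); line([470,205,39],150); st("low"); hand.grip(0.6); up(190); st("rel")
p,d=viewer.grab_frame("top"); save("t1",p[200:360,120:380]); C=cloud("top",d)
for n,x,y,r,z0,z1 in [("knob",470,205,35,33,60),("kcap",470,205,35,15,30),("post",538,344,35,65,90),("core",538,344,35,30,45),("amber",404,292,60,12,35),("white",432,19,60,12,35)]:
    P=pts(C,x,y,r,z0,z1); print(n,len(P),len(P)>5 and (rect(P),P[:,2].max()))
E
python3 - <<'E'
import cv2,numpy as np
a=cv2.imread("pics/s1.png");b=cv2.imread("pics/t1.png")
im=np.zeros((600,800,3),np.uint8);a=cv2.resize(a,(400,300));b=cv2.resize(b,(780,480))[:300,:]
im[:300,:400]=a;im[300:,:780]=b;cv2.imwrite("pics/v1.png",im)
E
```

```text
above t3.3 tcp [537.4 344.6 180.1] F [0.9 0.2 0.7] op 0.999 gf 0.0 q6 0.13
at keeper t4.5 tcp [538.6 344.3  97.8] F [-0.2 -0.4  0.5] op 0.600 gf 0.0 q6 0.13
gripped t5.1 tcp [538.  344.   97.1] F [ 0.1  0.6 -1.1] op -0.001 gf 0.0 q6 0.13
lifted t5.6 tcp [538.4 344.3 191. ] F [-1.1  0.5 -0. ] op -0.001 gf 0.0 q6 0.13
low t7.5 tcp [470.8 205.5  39.7] F [ 0.5 -0.4 -0.2] op 0.007 gf 0.0 q6 -0.03
rel t8.8 tcp [469.3 204.7 188.9] F [ 0.9  0.2 -1.1] op 0.596 gf 0.0 q6 -0.03
knob 0 False
kcap 0 False
post 85 ((array([546.1, 348.9]), array([24.3, 42.1]), 25.0), np.float64(88.01801180982102))
core 0 False
amber 0 False
white 356 ((array([432. ,  19.4]), array([56. , 58.1]), 89.6), np.float64(26.636629760029564))
```

View pics/v1.png

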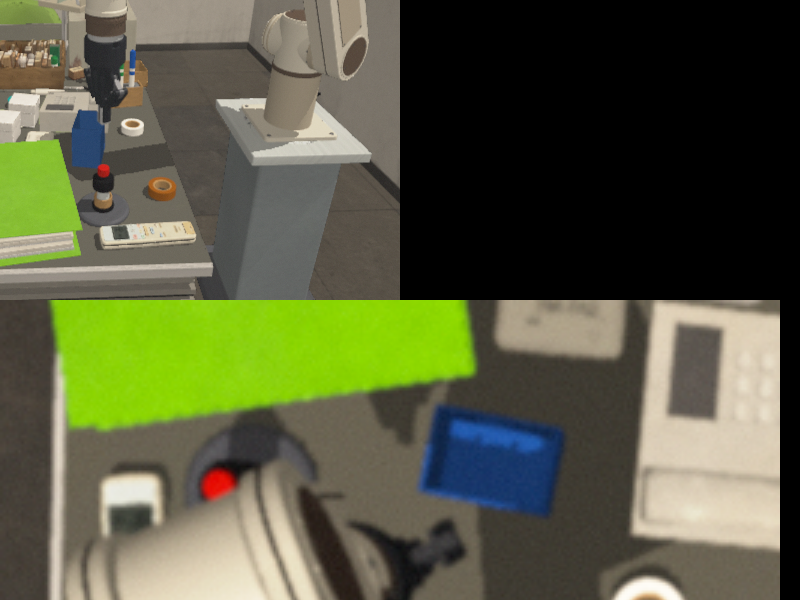

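The keeper is still on the post: red knob at side crop (103,170), and the gripper closed on nothing. I'll check the tool position against the camera.

```bash
cat >> h.py <<'E'
def proj(c,P):
    K,T,i=info(c); p=T[:3,:3].T@(np.array(P,float)-T[:3,3]); return K[0,0]*p[0]/-p[2]+K[0,2],K[1,1]*-p[1]/-p[2]+K[1,2]
E
python3 - <<'E'
from h import *
print([np.round(proj("side",(538,344,z))) for z in (191,180,108,60)])
go([480,80,250],115)   # clear
hand.grip(0.0)
go([*STAND,200],115); st()
p,d=viewer.grab_frame("side"); C=cloud("side",d)
P=pts(C,538,344,60,120,300); lo=P[P[:,2]<P[:,2].min()+25]
print(P[:,2].min(), lo.mean(0)); 
for z in range(int(P[:,2].min()),260,8):
    L=P[(P[:,2]>=z)&(P[:,2]<z+8)]; 
    if len(L): print(z,len(L),L.min(0).round()[:2],L.max(0).round()[:2])
im=cv2.resize(p[190:370,270:420],(500,600),interpolation=cv2.INTER_CUBIC); save("v2",im)
E
```

```text
[array([344., 281.]), array([344., 286.]), array([343., 317.]), array([343., 336.])]
 t11.0 tcp [538.3 342.9 200.5] F [-0.5 -0.3  0.6] op -0.001 gf 0.0 q6 0.13
219.67410196194584 [538.9744907  351.48426563 233.59821154]
219 25 [527. 341.] [549. 353.]
227 46 [527. 342.] [549. 357.]
235 49 [527. 345.] [550. 358.]
243 50 [527. 342.] [549. 360.]
251 39 [528. 334.] [550. 358.]
259 39 [533. 321.] [561. 373.]
```

View pics/v2.png

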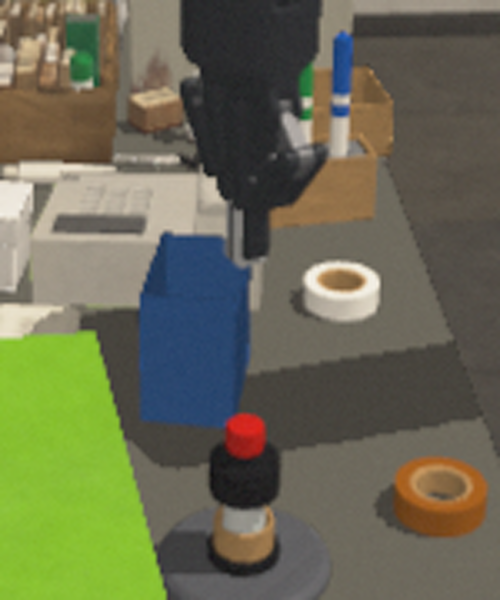

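With the TCP at 200 the fingertip shows at about z 218 (side pixel (344,269)), not 189. The tool therefore sits about 29 mm higher than reported, while its horizontal position is right. I'll correct z, check that the grasp holds, and find out whether the offset lies along the tool or along world z before any tilted move.

```bash
cat >> h.py <<'E'
DZ=-29.
def steps(z,dz=3,lim=12,rate=60):
    """careful lowering to z, stop on upward force rise"""
    f0=readout.get_state()["force"][2]; p=np.array(readout.get_state()["tcp_pos"])
    x,y=p[:2]; c=p[2]
    while c>z+.01:
        c=max(c-dz,z); line([x,y,c],rate); f=readout.get_state()["force"][2]-f0
        if abs(f)>lim: print("contact at",c,"f",f); return c
    return c
E
python3 - <<'E'
from h import *
hand.grip(0.6,40)
line([*STAND,105],150); steps(97+DZ); st("at keeper")
hand.grip(0.0,40); st("gripped")
if readout.get_state()["opening"]>0.1:
    up(190); st("lifted")
    p,d=viewer.grab_frame("side"); C=cloud("side",d)
    P=pts(C,538,344,60,90,170); print("z low of held",np.percentile(P[:,2],[0,2,5]))
    r=(p[...,0]>150)&(p[...,1]<60)&(p[...,2]<60); Q=C[r]; Q=Q[(abs(Q[:,0]-538)<40)&(abs(Q[:,1]-344)<60)]; print("knob",Q.min(0),Q.max(0))
    save("v3",cv2.resize(p[190:370,270:420],(500,600)))
E
```

```text
at keeper t15.7 tcp [538.4 344.4  67.8] F [ 0.5 -0.5  0.5] op 0.604 gf 0.0 q6 0.13
gripped t16.0 tcp [538.7 344.6  68.2] F [0.2 0.9 0.6] op 0.265 gf 39.2 q6 0.13
lifted t16.7 tcp [538.2 344.2 188.9] F [-0.2 -0.7 -2.1] op 0.262 gf 39.6 q6 0.13Traceback (most recent call last):
  File "<stdin>", line 8, in <module>
    return _quantile_unchecked(
        a, q, axis, out, overwrite_input, method, keepdims, weights)
    return _ureduce(a,
                    func=_quantile_ureduce_func,
    ...<5 lines>...
                    overwrite_input=overwrite_input,
                    method=method)
    r = func(a, **kwargs)
    result = _quantile(arr,
                       quantiles=q,
    ...<2 lines>...
                       out=out,
                       weights=wgt)
    slices_having_nans = np.isnan(arr[-1, ...])
                                  ~~~^^^^^^^^^
IndexError: index -1 is out of bounds for axis 0 with size 0
```

Run:
```python
from h import *
def red():
    p,d=viewer.grab_frame("side"); C=cloud("side",d); t=np.array(readout.get_state()["tcp_pos"])
    a=p.astype(int); r=(a[...,0]>90)&(a[...,1]*3<a[...,0])&(a[...,2]*3<a[...,0])&(d>0)&(np.linalg.norm(C-t,axis=-1)<120)
    Q=C[r]; print(len(Q),"red-tcp",np.round(np.median(Q,0)-t,1),"tcp",t.round(1)); return p
go([470,205,230],115); red()
go([470,205,230],90,30,0); p=red(); save("v3",cv2.resize(p[150:370,250:450],(545,600)))
go([470,205,120],115); line([470,205,30]); steps(8.5,2,6); st("down"); hand.grip(0.6); up(100); st("rel")
```

```text
29 red-tcp [ 7.9  4.7 34.6] tcp [470.  205.3 228.9]
10 red-tcp [-7.8  0.7 32.2] tcp [471.2 206.3 230.7]
down t22.5 tcp [470.9 205.9   8.8] F [-1.3  1.5  2.3] op 0.264 gf 39.8 q6 -0.02
rel t23.4 tcp [471.1 205.9 100.8] F [-0.3 -0.3 -0.2] op 0.604 gf 0.0 q6 -0.02
```

View pics/v3.png

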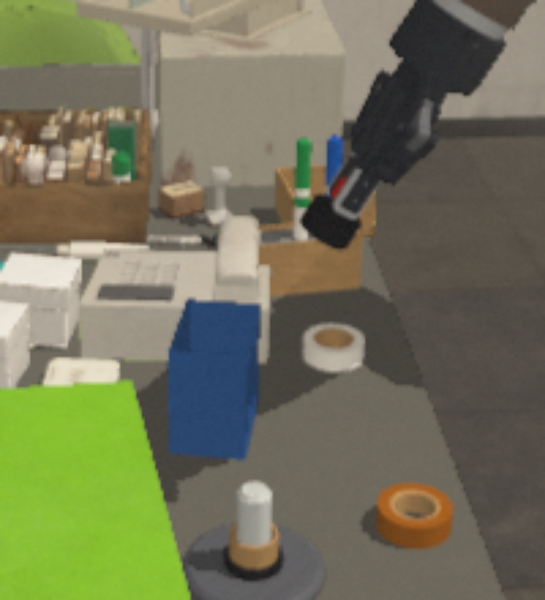

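The keeper is off and parked. The bare post and core show at (255,520), and the tilt test puts the offset along the tool axis. Next is the core.

Run:
```python
from h import *
up(200); go([*STAND,110],115); hand.grip(0.75,25)
line([*STAND,40],120); steps(0,3,8); st("at core")
hand.grip(0.0,25); st("gripped")
up(130); st("lifted")
p,d=viewer.grab_frame("side"); save("a",p[190:370,270:420])
go([399,-301,130],-37); line([399,-301,40],150); st("over scrap"); hand.grip(0.75); up(160); st("rel")
p,d=viewer.grab_frame("top"); save("b",p[180:360,150:520])
C=cloud("top",d)
for n,x,y,r,z0,z1 in [("knob",470,205,35,33,60),("kcap",470,205,35,15,30),("post",538,344,35,65,90),("amber",404,292,60,12,35),("white",432,19,60,12,35)]:
    P=pts(C,x,y,r,z0,z1); print(n,len(P),len(P)>5 and (rect(P),P[:,2].max()))
a=cv2.imread("pics/a.png");b=cv2.imread("pics/b.png")
im=np.zeros((600,800,3),np.uint8);im[:216,:180]=cv2.resize(a,(180,216));im[216:600,:790]=cv2.resize(b,(790,384));cv2.imwrite("pics/v4.png",im)
```

```text
at core t29.2 tcp [ 5.384e+02  3.442e+02 -2.000e-01] F [-0.  -0.1  0.7] op 0.749 gf 0.0 q6 0.13
gripped t29.6 tcp [5.387e+02 3.444e+02 3.000e-01] F [ 1.1 -0.9  0.9] op 0.443 gf 25.2 q6 0.13
lifted t30.2 tcp [538.1 344.  128.8] F [-0.5 -0.  -1.2] op 0.439 gf 26.3 q6 0.13
over scrap t33.4 tcp [ 399.7 -301.2   40.5] F [-0.   0.4 -0.6] op 0.443 gf 26.3 q6 1.57
rel t34.4 tcp [ 399.1 -301.2  159.8] F [-0.6  0.2  0.3] op 0.749 gf 0.0 q6 1.57
knob 80 ((array([471. , 205.1]), array([22. , 21.7]), 45.2), np.float64(54.671721649693836))
kcap 177 ((array([471.5, 205.6]), array([41.7, 41.1]), 89.5), np.float64(29.783956441248847))
post 106 ((array([538. , 343.8]), array([23.5, 24.5]), 1.8), np.float64(81.94276228950321))
amber 376 ((array([370.9, 299.9]), array([59.3, 59.4]), 20.3), np.float64(25.707173859440672))
white 356 ((array([432.1,  19.4]), array([56. , 58.2]), 89.3), np.float64(27.597598704648135))
```

View pics/v4.png

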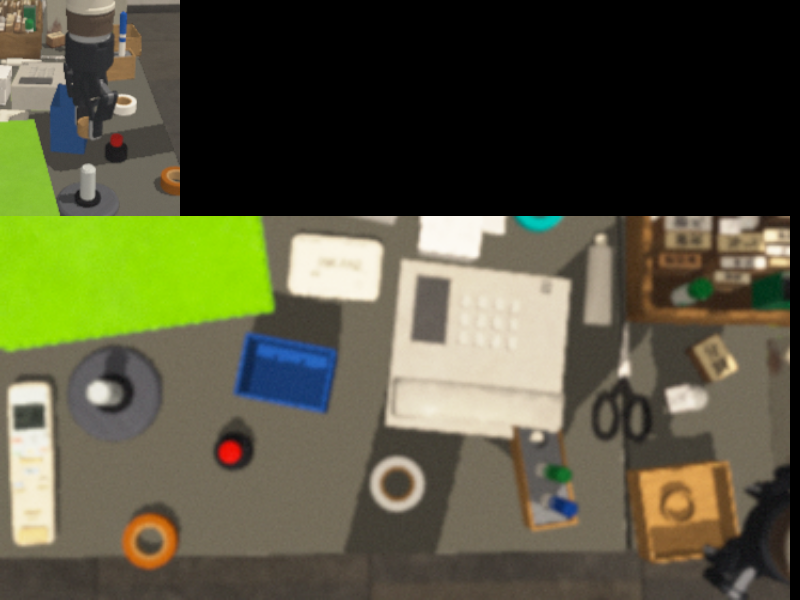

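The core is in the scrap box (678,500) and the keeper stands at (232,451). The amber roll has been knocked to (371,300). Moving both rolls now.

```bash
cat > roll.py <<'E'
from h import *
def roll(xy,zrel):
    a=np.degrees(np.arctan2(xy[1],xy[0]))+82
    up(180); hand.grip(0.88,30); go([*xy,90],a); line([*xy,10],120); steps(-17,3,8); st("at roll")
    hand.grip(0.0,30); st("gripped"); o=readout.get_state()["opening"]
    if not .6<o<.8: print("BAD"); return
    z0=readout.get_state()["tcp_pos"][2]
    up(120); st("lifted"); go([*STAND,120],115); line([*STAND,75],120)
    steps(z0+zrel+1,3,8); st("on post"); hand.grip(0.88); up(130); st("rel")
E
python3 - <<'E'
from roll import *
roll((371,300),18)
p,d=viewer.grab_frame("side"); save("a",cv2.resize(p[190:370,270:420],(500,600)))
E
```

```text
at roll t40.5 tcp [371.6 300.2 -17. ] F [ 1.3 -0.5 -0.4] op 0.877 gf 0.0 q6 0.14
gripped t40.7 tcp [371.7 300.3 -16.7] F [-0.4 -0.3  4.4] op 0.677 gf 32.4 q6 0.14
lifted t41.4 tcp [371.  299.8 119. ] F [ 0.5 -0.2 -1.6] op 0.679 gf 32.2 q6 0.14
on post t48.9 tcp [537.2 344.    2.2] F [-0.4 -0.6 -1.1] op 0.674 gf 32.2 q6 0.13
rel t49.9 tcp [537.1 344.  129.6] F [-1.  -0.3 -1.5] op 0.880 gf 0.0 q6 0.13
```

View pics/a.png

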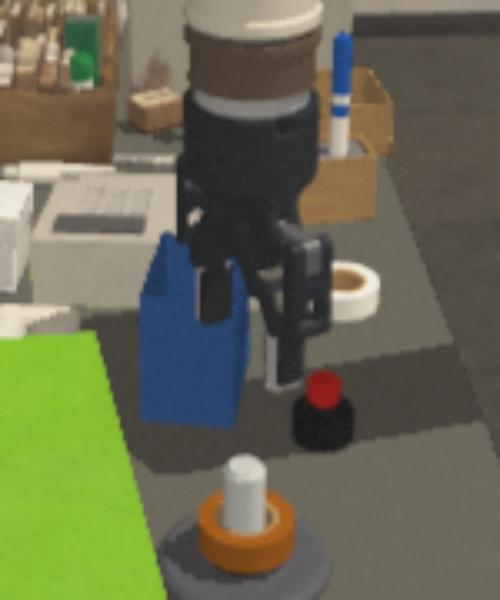

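The amber roll is down on the post (245,530). Now the white roll, re-measured first, then the keeper.

Run:
```python
from roll import *
up(200); go([480,-100,250],90)
def look(*L):
    p,d=viewer.grab_frame("top"); C=cloud("top",d); o=[]
    for n,x,y,r,z0,z1 in L:
        P=pts(C,x,y,r,z0,z1); o.append(rect(P)[0]); print(n,len(P),rect(P))
    return o
go([300,-150,300],90)
w,k=look(("white",432,19,65,12,35),("kcap",471,205,45,15,30))
roll(w,38)
go([480,205,190],115); hand.grip(.6,40)
line([*k,70],150); line([*k,30],120); steps(8.5,3,8); hand.grip(0.0,40); st("keeper")
assert readout.get_state()["opening"]>.15
up(190)
p,d=viewer.grab_frame("top"); save("b",cv2.resize(p[230:330,150:350],(800,400)))
go([*STAND,160],115); line([*STAND,95],120); z=steps(68.5,2.5,10,40); st("seated?")
hand.grip(.6); up(180); st("rel")
p,d=viewer.grab_frame("side"); save("a",cv2.resize(p[190:370,270:420],(500,600)))
```

```text
white 359 (array([432. ,  19.4]), array([56. , 58.1]), 89.5)
kcap 178 (array([471.5, 205.6]), array([41.7, 41.1]), 89.7)
at roll t58.0 tcp [432.6  19.  -17. ] F [0.1 0.  0.3] op 0.879 gf 0.0 q6 0.14
gripped t58.3 tcp [432.7  19.1 -16.5] F [-1.6  0.6  5. ] op 0.691 gf 31.4 q6 0.14
lifted t59.0 tcp [432.   19.  119.1] F [ 0.   0.1 -0.6] op 0.688 gf 32.4 q6 0.14
on post t65.3 tcp [538.2 343.1  22.4] F [-0.2  0.4 -0.4] op 0.685 gf 32.4 q6 0.13
rel t66.2 tcp [538.7 343.5 130.9] F [-0.   0.4  0.2] op 0.882 gf 0.0 q6 0.13
keeper t71.0 tcp [471.9 205.8   8.7] F [-0.9 -0.4  0.4] op 0.264 gf 39.1 q6 -0.03
seated? t76.3 tcp [538.6 343.8  68.6] F [ 0.7  0.6 -1.7] op 0.266 gf 39.2 q6 0.13
rel t77.3 tcp [538.8 343.9 180.5] F [-0.4  0.  -0.4] op 0.599 gf 0.0 q6 0.13
```

View pics/a.png

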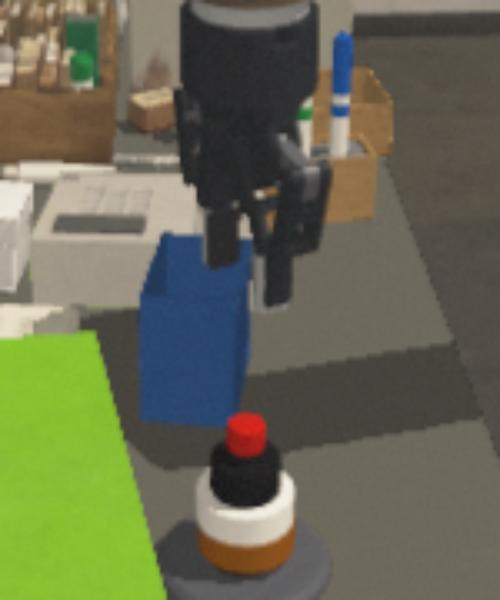

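The keeper is back on above both rolls, with its knob at (246,435), the same row as at the start. Markers next: re-measure them, grip green, and check it tilted above the cup before inserting.

```bash
cat > mk.py <<'E'
from h import *
CUP=np.array([556.,140.3]); YAW=-11.8; TH=24.
ex=np.array([np.cos(np.radians(YAW)),np.sin(np.radians(YAW)),0]); ey=np.array([-ex[1],ex[0],0])
zt=np.sin(np.radians(TH))*ex+np.array([0,0,-np.cos(np.radians(TH))])   # tool z when tilted
def caps():
    p,d=viewer.grab_frame("top"); C=cloud("top",d); hsv=cv2.cvtColor(p,cv2.COLOR_RGB2HSV); o={}
    for n,l,h in(("green",40,85),("blue",95,130)):
        m=(hsv[...,0]>l)&(hsv[...,0]<h)&(hsv[...,1]>120)
        m&=(abs(C[...,0]-430)<70)&(abs(C[...,1]+143)<50)&(C[...,2]>155)&(C[...,2]<180)
        P=C[m]; print(n,len(P),len(P)and (P.mean(0).round(1),rect(P)))
        if len(P): o[n]=P[:,:2].min(0)/2+P[:,:2].max(0)/2
    return o
def tcp(yc,s_back,f=16.,zf=10.3,s=137.):
    foot=np.array([*CUP,0])+f*ex+yc*ey+[0,0,zf]
    return foot-zt*(s+s_back)+29*zt
def pick(xy,a=98.):
    hand.grip(.5,30); go([*xy,230],a); line([*xy,160],150); steps(146-29,3,8); st("at marker")
    hand.grip(0,30); st("gripped"); assert readout.get_state()["opening"]>.08
    line([*xy,320],200); st("lifted")
E
python3 - <<'E'
from mk import *
c=caps()
g=np.array(c["green"])
pick(g)
P=tcp(31,130); go(P,78.2,TH,YAW); st("above cup")
p,d=viewer.grab_frame("side"); C=cloud("side",d)
save("a",cv2.resize(p[100:340,240:440],(500,600)))
foot=np.array([*CUP,0])+16*ex+31*ey+[0,0,10.3]-130*zt
print("expected foot",foot.round(1),proj("side",foot),"cap end",proj("side",foot-160*zt), "final",proj("side",foot+130*zt))
E
```

```text
green 51 (array([ 447.2, -140.1,  167.3]), (array([ 447. , -140.7]), array([16.2, 12.8]), 89.5))
blue 53 (array([ 413.7, -145.3,  168. ]), (array([ 414., -146.]), array([14.1, 15.9]), 3.5))
at marker t83.8 tcp [ 447.5 -140.4  116.9] F [-0.4  0.6  0.1] op 0.500 gf 0.0 q6 -0.44
gripped t84.2 tcp [ 447.6 -140.5  117.1] F [-0.5 -0.3 -0. ] op 0.178 gf 29.2 q6 -0.44
lifted t85.4 tcp [ 446.4 -140.5  318.9] F [ 0.3 -0.3  0. ] op 0.177 gf 29.3 q6 -0.44
above cup t86.7 tcp [483.5 186.7 227.8] F [-0.3 -0.1  0.2] op 0.174 gf 29.2 q6 0.70
expected foot [526.2 178.2 129.1] (np.float64(342.37761388285736), np.float64(267.59917866379254)) cap end (np.float64(373.28818036847514), np.float64(210.2147176860858)) final (np.float64(320.08411973869784), np.float64(308.98632520371433))
```

View pics/a.png

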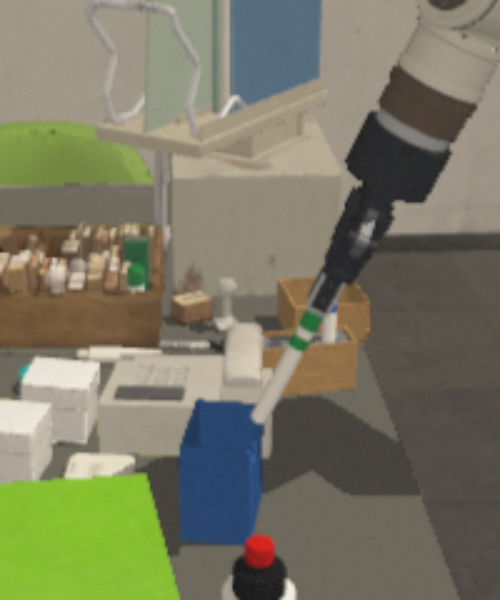

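The foot shows at (343,268), against an expected (342,268), so the model holds. Inserting.

Run:
```python
from mk import *
def put(y):
    for b in (60,25,12,6,0):
        bot.servo_line(list(map(float,tcp(y,b))),rate=100)
        f=np.array(readout.get_state()["force"]); 
        if np.linalg.norm(f)>12: print("contact",b,f); break
    st("in"); hand.grip(.4); st("rel"); bot.servo_line(list(map(float,tcp(y,120))),rate=200)
put(31)
up(300)
go([447,-80,300],98)
c=caps(); pick(np.array(c["blue"]))
P=tcp(-31,130); go(P,78.2,TH,YAW); st("above cup")
put(-31); up(330); go([300,-150,320],90); st()
p,d=viewer.grab_frame("side"); q,e=viewer.grab_frame("top")
im=np.zeros((600,800,3),np.uint8); im[:,:400]=cv2.resize(p[190:370,280:400],(400,600),interpolation=2); im[:300,400:]=cv2.resize(q[215:290,240:340],(400,300),interpolation=2); im[300:,400:]=cv2.resize(q[200:350,150:500],(400,300))[:300]; save("v9",im)
M=np.array([ex,ey,[0,0,1]])
for n,c_,pp,dd in(("side","side",p,d),("top","top",q,e)):
    C=cloud(c_,dd); L=(C-[*CUP,0])@M.T; hsv=cv2.cvtColor(pp,cv2.COLOR_RGB2HSV)
    for k,l,h in(("green",40,85),("blue",90,130)):
        m=(hsv[...,0]>l)&(hsv[...,0]<h)&(hsv[...,1]>120)&(abs(L[...,0]+40)<40)&(abs(L[...,1])<70)&(L[...,2]>110)&(L[...,2]<175)
        Q=L[m]; print(n,k,len(Q),len(Q) and (Q.min(0).round(),Q.max(0).round(),np.median(Q,0).round()))
C=cloud("top",e)
for n,x,y,r,z0,z1 in(("knob",538,344,35,92,120),("cap",538,344,35,70,90),("scrapcore",399,-301,44,-5,35)): P=pts(C,x,y,r,z0,z1); print(n,len(P),rect(P),P[:,2].max())
```

```text
in t88.8 tcp [534.8 176.1 108.4] F [ 0.6 -0.  -0.1] op 0.176 gf 29.2 q6 0.63
rel t89.2 tcp [535.1 176.4 109.1] F [0.7 0.3 0.3] op 0.401 gf 0.0 q6 0.63
green 0 0
blue 0 0Traceback (most recent call last):
  File "<stdin>", line 11, in <module>
KeyError: 'blue'
```

The arm is blocking the top camera, so I'll move it aside and continue.

```bash
cat > last.py <<'E'
from mk import *
def put(y):
    for b in (60,25,12,6,0):
        bot.servo_line(list(map(float,tcp(y,b))),rate=100)
        f=np.array(readout.get_state()["force"])
        if np.linalg.norm(f)>12: print("contact",b,f); break
    st("in"); hand.grip(.4); st("rel"); bot.servo_line(list(map(float,tcp(y,120))),rate=200)
def check():
    p,d=viewer.grab_frame("side"); q,e=viewer.grab_frame("top")
    im=np.zeros((600,800,3),np.uint8); im[:,:400]=cv2.resize(p[190:370,280:400],(400,600),interpolation=2); im[:300,400:]=cv2.resize(q[215:290,240:340],(400,300),interpolation=2); im[300:,400:]=cv2.resize(q[200:350,150:500],(400,300))[:300]; save("v9",im)
    M=np.array([ex,ey,[0,0,1]])
    for n,c_,pp,dd in(("side","side",p,d),("top","top",q,e)):
        C=cloud(c_,dd); L=(C-[*CUP,0])@M.T; hsv=cv2.cvtColor(pp,cv2.COLOR_RGB2HSV)
        for k,l,h in(("green",40,85),("blue",90,130)):
            m=(hsv[...,0]>l)&(hsv[...,0]<h)&(hsv[...,1]>120)&(abs(L[...,0]+40)<40)&(abs(L[...,1])<70)&(L[...,2]>110)&(L[...,2]<175)
            Q=L[m]; print(n,k,len(Q),len(Q) and (Q.min(0).round(),Q.max(0).round(),np.median(Q,0).round()))
    C=cloud("top",e)
    for n,x,y,r,z0,z1 in(("knob",538,344,35,92,120),("cap",538,344,35,70,90),("scrapcore",399,-301,44,-5,35)): P=pts(C,x,y,r,z0,z1); print(n,len(P),rect(P),P[:,2].max())
E
python3 - <<'E'
from last import *
go([300,250,320],90)
c=caps(); pick(np.array(c["blue"]))
P=tcp(-31,130); go(P,78.2,TH,YAW); st("above cup")
put(-31); up(330); go([250,-200,320],-40); st(); check()
E
```

```text
green 0 0
blue 54 (array([ 413.7, -145.3,  167.1]), (array([ 413.4, -145.7]), array([15.5, 14.9]), 45.8))
at marker t99.1 tcp [ 414.4 -146.1  116.9] F [ 0.4 -0.6  0.2] op 0.500 gf 0.0 q6 -0.48
gripped t99.4 tcp [ 414.7 -146.2  117.1] F [-0.3  0.1  0.8] op 0.174 gf 29.2 q6 -0.48
lifted t100.6 tcp [ 413.4 -146.3  318.9] F [-0.6  0.1 -0.8] op 0.178 gf 29.2 q6 -0.48
above cup t101.7 tcp [470.8 126.1 227.8] F [-0.3  0.1 -0.2] op 0.177 gf 29.2 q6 0.58
in t103.9 tcp [522.1 115.5 108.5] F [ 0.1 -0.1  0.5] op 0.177 gf 29.2 q6 0.51
rel t104.2 tcp [522.4 115.7 109.1] F [-0.4 -0.5  0.1] op 0.400 gf 0.0 q6 0.51
 t107.0 tcp [ 250.2 -199.7  319.5] F [ 0.7 -0.3  0.6] op 0.400 gf 0.0 q6 1.59
side green 128 (array([-59.,  26., 111.]), array([-27.,  43., 155.]), array([-44.,  38., 135.]))
side blue 95 (array([-57., -35., 110.]), array([-26.,  35., 156.]), array([-45., -24., 138.]))
top green 94 (array([-59.,  24., 110.]), array([-26.,  38., 156.]), array([-43.,  30., 145.]))
top blue 100 (array([-59., -38., 110.]), array([-26., -23., 157.]), array([-42., -31., 145.]))
knob 101 (array([537.2, 342.8]), array([22. , 22.7]), 51.1) 112.6608071413018
cap 202 (array([537.6, 343.1]), array([41.6, 43.5]), 0.3) 89.01046566122704
scrapcore 1124 (array([ 398.9, -301. ]), array([87.9, 87.9]), 90.0) 34.88797721579749
```

View pics/v9.png

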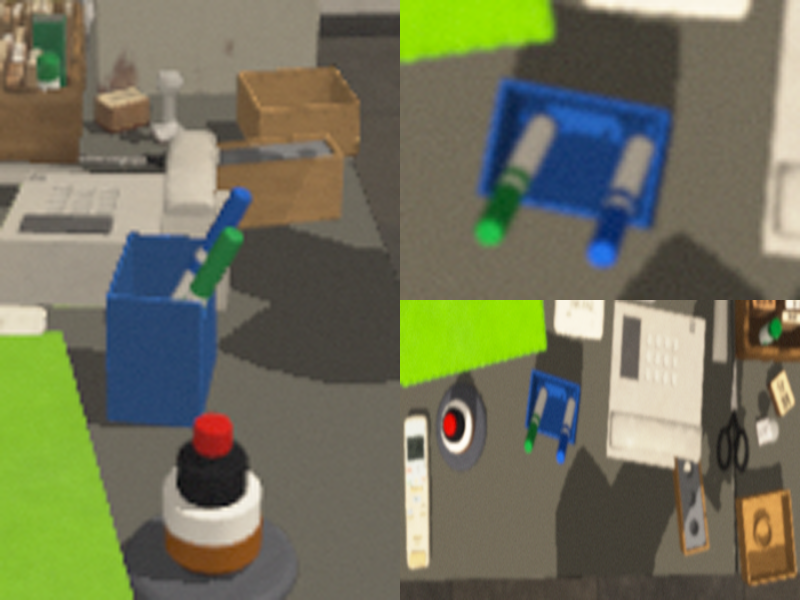

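Both markers lean over the lip, green at (490,230) and blue at (602,250). The keeper sits level above the two rolls (212,435), the core is in the scrap box (765,530), and no marker is left in the carton.

```bash
python3 -c "
from h import *
print(bot.finish_job()); st()"
```

```text
the job is handed in; nothing more can be done
None
the job is handed in; nothing more can be done
```

The job is handed in at about 107 s. The last pictures show the core in the scrap box, both rolls on the post under the seated keeper, and the green and blue markers (no red this run) leaning forward in the cup; the hand-in call returned no verdict.

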